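Clamp two recipe-stand feet in the twin-row trigger clamp

TASK

Lay the long bamboo foot in the clamp's long row and the short one in its short row, let go of them, then pump the clamp's trigger until its jaw has pressed both feet against the stops and both sprung pads are pushed in about half-way, never to the bottom. Move the jaw only with the trigger, never by hand, and leave everything else on the cart where it stands. Finish while still holding the trigger pushed, so that the clamp keeps gripping: do not let it go.

Things in the scene. Friction and masses are not known exactly. Their poses are not given: they have to be found in the camera images.
- clamp: Twin-row trigger clamp, fixed. Origin on the cart top below its middle; +x: the way the jaw presses (to the stops), +y: the long row's side, z up. Along x, mm: grey bed (136 wide, 12 thick) -55 to 160, black ratchet housing (44 wide, 72 high) -117 to -55, tail to -195, toothed bar low along it. At y 0 the jaw's bar is the highest thing ahead of the housing.
- row_long (a point): Long row's stop: foot of its rubber face, on the bed (12 mm above the cart), axes as the clamp's; at x 140, y 40 mm in the clamp. The row runs from it along -x, 42 mm wide between guide strips 5 mm high, 4 thick. Stop 48, pad 45 mm high above the cart. The long foot lies in it lengthwise, its centre 40 mm from the stop when touching. This stop is 20 mm farther from the jaw than the other.
- row_short (a point): Stop of the short row, the same but at x +120, y -40 mm in the clamp's frame; the short foot's centre is 30 mm from it when it touches. The two rows' centre lines are 80 mm apart.
- foot_long: Long foot of brown bamboo, a plain block 80 mm long (its x), 34 mm wide (y), 36 mm high, about 70 g, loose on the cart. Origin at the centre of its underside. Either end may face the stop.
- foot_short: Short foot of brown bamboo, same wood and section, 60 mm long (its x), 34 mm wide, 36 mm high, about 50 g, loose. Origin at the centre of its underside.
- jaw (a joint): Jaw's advance in m along clamp +x, 0 (open) to 0.085; starts at 0 to 0.02. With both feet in their own rows against the stops the pads meet them at 0.060; from there the pads go in as far as the jaw goes on. The jaw pushes feet that lie short of a stop up to it. About 4 N of friction keeps the jaw in place as the trigger goes back, but loaded pads push it back with the trigger.
- jaw_bar (a point): Top of the middle of the jaw's cross bar (122 mm across the rows, 18 mm thick, 48 mm above the cart top); the pads' faces stand 40 mm ahead of its middle when not pushed in.
- pad_long (a joint): How far the long row's sprung pad is pushed into the jaw, in m: 0 free, 0.02 bottomed. The spring starts at 2 N and rises by 0.5 N per mm (7 N half-way in). As the pad goes in, the gap to the cross bar shrinks from 23 to 3 mm and its rod comes out behind.
- pad_short (a joint): The same for the short row's pad.
- pad_long_face (a point): Centre of the long row's pad face (black plate 34 mm wide, 26 mm high, 8 mm thick), 32 mm above the cart top.
- pad_short_face (a point): Centre of the short row's pad face.
- trigger (a joint): Trigger angle, rad: 0 at rest (leaning 0.3 to the stops), 0.6 at stroke's end (0.3 away from them). Pushing its upper end away from the stops (clamp -x) drives the jaw forward 42 mm per rad, 25 mm a stroke; a spring returns it. Ratchet teeth every 6 mm: a stroke's first 1 to 7 mm are idle, a full one gains 18 to 24 mm. Let it come fully back between strokes.
- trigger_grip (a point): Where to push: in the upper half of the black sleeve, 75 mm from the pivot, moves with the trigger: an upright steel paddle 24 mm wide (clamp y), 12 thick (sleeve 14), its top 10 mm beyond this point; pivot at x -86, y 0 in the clamp, 57 mm above the cart. Needs 2 to 5 N here with the jaw free plus 2 N of friction, about 13 N with the pads half in. Push it with shut fingers, or pinch it.
- turntable: Dark wooden lazy susan, 230 mm across, 26 mm high, fixed; origin at the centre of its underside. Bystander.
- tumbler_a: Yellow plastic tumbler on the turntable, 72 mm across, 105 mm high, loose; origin under its centre. Bystander.
- tumbler_b: The second, identical tumbler. Bystander.
- canister: Steel lunch canister with flip-top lid, 94 mm across, 134 mm high, loose; origin under its centre. Bystander.
- spoon: Wooden spoon, 260 mm long, lying loose; bystander.
- egg_cup: Green egg cup, 52 mm across, 48 mm high, loose; origin under its centre. Bystander.
- pinch_bowl: White pinch bowl, 76 mm across, 35 mm high, loose; origin under its centre. Bystander.
- salt_jar: Glass salt jar, 60 mm across, 100 mm high, loose; origin under its centre. Bystander.
Things that resemble listed ones, but are neither listed nor needed, are in the scene too. Leave any blue or pink look-alike of the foot_short alone. Leave any yellow look-alike of the foot_long alone.

How it is judged:
By the outcome, as a careful person would: the job done as asked, in the order asked, and still so for the second after the job is handed in, while the arm keeps its last pose, push and grip.
It also fails if it takes over 58 s, if anything falls off the work surface, if the arm or the gripper's body presses on something with over 40 N, if the wrist force passes 120 N, or if a joint passes its speed limit or range.

ROBOT

A 7-joint arm with a two-finger parallel gripper is mounted at the origin on the work surface. World frame = base frame: x ahead of the robot, y to its left, z up, the work surface at z = 0. Lengths are in m, angles in rad, forces in N, time in s.
With the tool pointing down it reaches from about 0.425 to 0.925 m from the base axis. Payload 6.8 kg.
Tool frame: the origin (TCP) lies on the centre line of the jaws, within the pads' length; the fingertips stand 14 mm ahead of it and the grasp point (between the pads) lies 5 mm behind it (bot.finger_overhang is the distance from the TCP to the fingertips, in m); z points along the fingers, y is the line along which they close (so a half turn about z gives the same grasp; the last joint's range is limited). The gripper opens to 85 mm and grips with 20 to 120 N. Pads are 22 mm wide; open, the fingers measure 114 mm over their backs; the gripper's body (76 mm by 85 mm) begins 54 mm behind the grasp point. The pads swing forward as they close: fully open they stand 13 mm farther back than shut.
Start: joints at [1.019, 0.477, 0.022, 1.555, -0.011, 1.109, -0.083], TCP at [0.29, -0.61, 0.208] pointing down, gripper open.
Joint ranges: [-2.96, 2.96], [-0.34, 2.1], [-1.41, 1.46], [0.24, 2.44], [-1.37, 4.51], [0.17, 1.92], [-2.96, 2.96]. Speed limits (rad/s): [2.39, 2.39, 3.14, 3.14, 3.14, 3.14, 3.14].

INTERFACE

Orientations are given as a unit quaternion [w, x, y, z].
In Python, from station import bot gives the robot as it stands.
- The arm moves only by the shell command python3 -m inch 'ROWS' [OPENING] [FORCE]. ROWS is JSON, a list of rows, each a list of 4 numbers: the shift along the tool's x, y, z in m, then the turn about the tool's z in degrees. A call has 1 to 12 rows; each row shifts and turns the commanded pose from where the row before left it, along the tool's axes as they then stand; what a row does not reach is not made up. A row lasts 1/10 s, in which the tool goes at most 50 mm and 8.59 degrees, less where a joint would pass 70% of its speed; a pose out of reach is approached as far as the arm can. A call is refused whole if a number of a shift passes 0.05 or a number of a turn 8.59, either way. A call with a gripper value outside its range is refused whole. OPENING is the finger opening in m, from 0 to 0.0854, set as the call begins (- or left out, the last holds). The fingers move at their own pace and stop on an object; FORCE is the grip in N (left out, the last holds). Time passes only in rows, so rows that do not move let the fingers close. It gives the time, the measured TCP pose, the force, the opening and the grip force at its end, in the units of the state.
- bot.get_obs(): the state, without advancing time (a new reading comes with each control period).
- bot.read_camera(name): name is "side" or "top"; returns a dict with "color" (400x640x3 uint8, red, green, blue), "mtx" (3x3 intrinsics, pixels), "dist_coeffs" ([k1, k2, p1, p2, k3] as OpenCV has them; the pictures are not rectified), "world_from_camera" (4x4, takes a point from camera to world coordinates). Camera axes: x right, y up, looking along -z (the intrinsics and any distortion apply to the point x, -y, -z); pixel columns grow to the right and rows downward; lengths in m; the calibration is good to about 2 mm. A picture is of the moment at which its call begins. There is no depth.
- bot.hand_in(): hands the job in; it is judged then, once.
The state is a dict: "t": time; "q": joint angles; "joint_vel": joint speeds; "joint_torque": joint torques, N m; "eef_pos": TCP position; "tool_rot": TCP orientation; "contact_force": force on the tool from outside, world axes, zero at the start; "torque": the same for the moment, N m; "gripper_width": opening from 0.0 (shut) to 1.0 (fully open); "grasp_force": force on a finger pad.
Only numpy, scipy, OpenCV 4.12 (cv2) and the standard library are available. Lean on these libraries where they do the work, as an engineer would, in place of code of your own. Each camera call takes 0.05 s, during which the arm holds its last target. There are 200 camera calls.

## Working session

There is one attempt and no reset: what is moved stays moved. The work goes in short steps, Python scripts to look and compute and a shell command to move; the robot and the scene stay as the last step left them, time stands still between calls to the robot, and variables do not carry over. Pictures are saved under pics/ and viewed, at most 10 in all, crops included, and the job is handed in when it is done.

```bash
ls; mkdir -p pics
cat > h.py <<'E'
import numpy as np, cv2
from station import bot
def cam(n):
    return bot.read_camera(n)
def ray(c,u,v):
    p=cv2.undistortPoints(np.array([[[u,v]]],float),np.array(c["mtx"]),np.array(c["dist_coeffs"]))[0,0]
    T=np.array(c["world_from_camera"]); return T[:3,3],T[:3,:3]@np.array([p[0],-p[1],-1])
def on(c,u,v,z):
    o,d=ray(c,u,v); return o+d*(z-o[2])/d[2]
def px(c,P):
    T=np.linalg.inv(np.array(c["world_from_camera"])); q=T[:3,:3]@np.array(P)+T[:3,3]; q=q*[1,-1,-1]
    return cv2.projectPoints(q.reshape(1,1,3),np.zeros(3),np.zeros(3),np.array(c["mtx"]),np.array(c["dist_coeffs"]))[0].ravel()
E
python3 - <<'E'
from h import *
for n in ["top","side"]:
    c=cam(n); cv2.imwrite(f"pics/{n}0.png",cv2.resize(c["color"][:,:,::-1],None,fx=1.25,fy=1.25)); print(n,np.round(c["world_from_camera"],3),np.round(c["mtx"],1))
print({k:np.round(v,3) for k,v in bot.get_obs().items()}, bot.finger_overhang)
E
```

```text
pics
top [[ 2.200e-02  9.940e-01 -1.110e-01  4.220e-01]
 [-1.000e+00  2.300e-02  1.000e-03  5.000e-03]
 [ 4.000e-03  1.110e-01  9.940e-01  1.514e+00]
 [ 0.000e+00  0.000e+00  0.000e+00  1.000e+00]] [[479.8   0.  319. ]
 [  0.  479.8 203.6]
 [  0.    0.    1. ]]
side [[-0.945  0.243 -0.22   0.332]
 [-0.327 -0.712  0.621  0.695]
 [-0.006  0.659  0.753  0.912]
 [ 0.     0.     0.     1.   ]] [[388.4   0.  317.2]
 [  0.  388.4 200.7]
 [  0.    0.    1. ]]
{'t': np.float64(0.1), 'q': array([ 1.019,  0.478,  0.022,  1.556, -0.011,  1.109, -0.083]), 'joint_vel': array([-0.   , -0.002,  0.001, -0.003, -0.001, -0.001, -0.001]), 'joint_torque': array([ 4.0000e-03, -5.9777e+01,  1.6130e+00, -2.8196e+01,  1.3000e-02,
        5.0000e-03, -0.0000e+00]), 'eef_pos': array([ 0.29 , -0.609,  0.207]), 'tool_rot': array([-0.001,  0.975,  0.22 , -0.   ]), 'contact_force': array([ 0.27 ,  0.712, -0.945]), 'torque': array([-0.021,  0.028, -0.03 ]), 'grasp_force': np.float64(0.0), 'gripper_width': np.float64(1.0)} 0.014
```

View pics/top0.png

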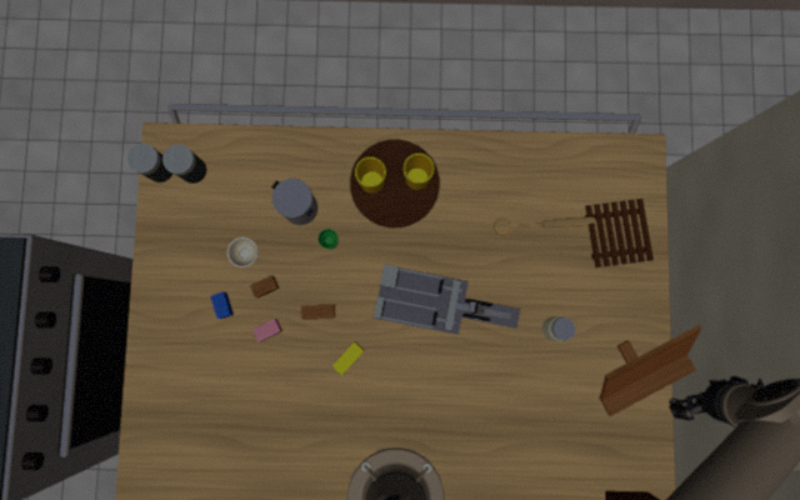

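View pics/side0.png

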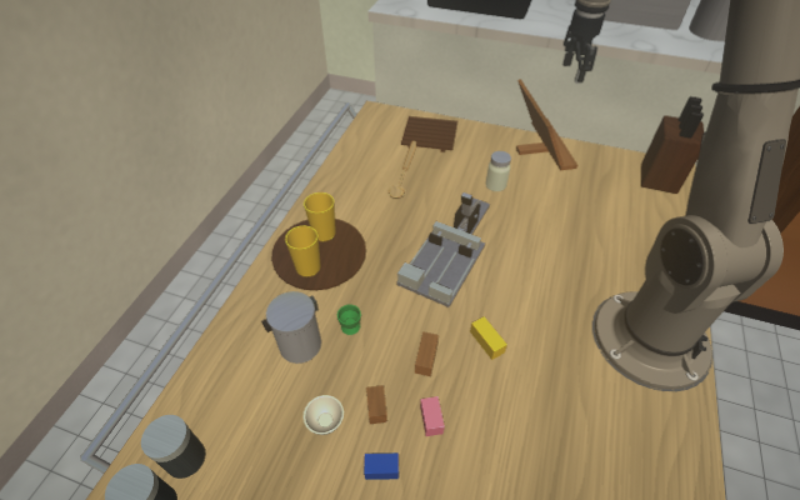

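The top view shows the clamp at (430,300) with its stops to the left (world +y) and its trigger to the right. The brown long foot is at (318,312) and the short one at (264,287). I'll zoom in and measure.

Run:
```python
from h import *
a=cam("top"); b=cam("side")
A=cv2.resize(a["color"][200:275,185:425,::-1],None,fx=3.3,fy=3.3,interpolation=cv2.INTER_CUBIC)
B=cv2.resize(b["color"][145:250,300:410,::-1],None,fx=3.2,fy=3.2,interpolation=cv2.INTER_CUBIC)
W=np.zeros((A.shape[0]+B.shape[0],800,3),np.uint8);W[:A.shape[0],:A.shape[1]]=A;W[A.shape[0]:,:B.shape[1]]=B
cv2.imwrite("pics/z1.png",np.clip(W*1.6,0,255).astype(np.uint8))
for n,c,box in (("top",a,(185,290,210,270)),("side",b,(280,400,255,345))):
    hsv=cv2.cvtColor(c["color"],cv2.COLOR_RGB2HSV)
    x0,x1,y0,y1=box
    print(n,"table hsv",hsv[y0+2,x0+2], "px long", hsv[249,254] if n=="top" else hsv[283,341])
    for nm,lo,hi in (("brown",(5,110,40),(14,255,140)),):
        m=cv2.inRange(hsv,lo,hi); k=np.zeros_like(m);k[y0:y1,x0:x1]=m[y0:y1,x0:x1]
        for ct in cv2.findContours(k,0,2)[0]:
            if cv2.contourArea(ct)<40: continue
            r=cv2.minAreaRect(ct); print(n,cv2.contourArea(ct),np.round(r[0],1),np.round(r[1],1),r[2])
            print(np.round([on(c,u,v,0.036 if n=="top" else 0)[:2] for u,v in cv2.boxPoints(r)],3).tolist(), np.round(on(c,*r[0],0.036),3))
```

```text
top table hsv [ 20  60 119] px long [ 15 167  81]
top 225.0 [253.9 249. ] [11.1 26.3] 86.98721313476562
[[0.456, 0.241], [0.462, 0.161], [0.428, 0.158], [0.423, 0.238]] [0.442 0.2   0.036]
top 168.5 [211.2 228.9] [11.1 19.7] 68.19859313964844
[[0.505, 0.368], [0.529, 0.313], [0.497, 0.299], [0.473, 0.354]] [0.501 0.333 0.036]
side table hsv [ 60 128 136] px long [ 15 140 133]
side 55.0 [302.  334.6] [ 6.2 12.6] 84.80557250976562
[[0.51, 0.357], [0.483, 0.344], [0.476, 0.358], [0.504, 0.37]] [0.487 0.371 0.036]
side 50.5 [337.9 295.8] [12.3  6.4] 16.699243545532227
[[0.457, 0.241], [0.458, 0.223], [0.426, 0.223], [0.426, 0.241]] [0.437 0.25  0.036]
```

View pics/z1.png

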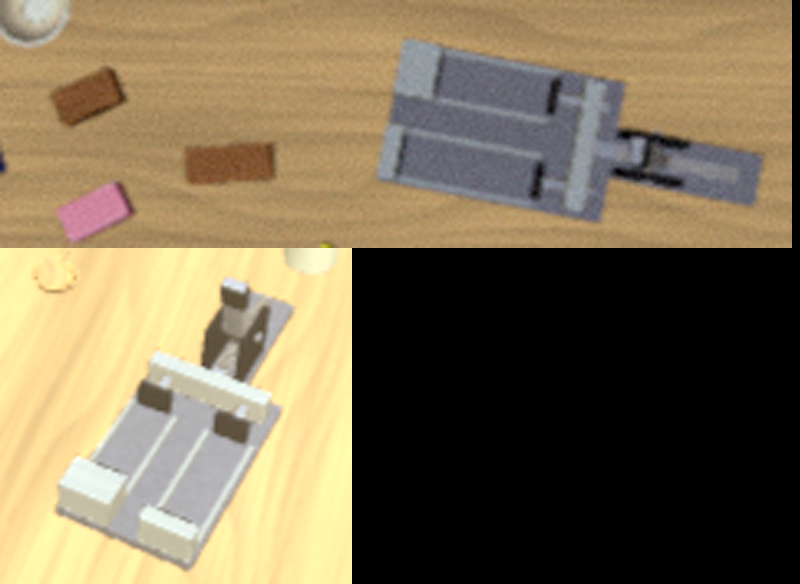

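The zoom shows both rows clearly. The long row is the lower one, nearer the robot, and its stop is farther left. The bar runs from (595,80) to (577,210), and the trigger is at (655,150). Next I fit the clamp pose from these points.

```bash
cat > clamp.py <<'E'
from h import *
def fit():
    c=cam("top"); W=lambda u,v,z: on(c,185+(u+.5)/3.3-.5,200+(v+.5)/3.3-.5,z)[:2]
    M=np.array([[120,-40],[140,40],[-55,-68],[-55,68]])/1e3
    P=np.array([W(437.5,71.5,.048),W(402,154,.048),W(625,84,.012),W(601,220,.012)])
    mc,pc=M.mean(0),P.mean(0); H=(M-mc).T@(P-pc); th=np.arctan2(H[0,1]-H[1,0],H[0,0]+H[1,1])
    R=np.array([[np.cos(th),-np.sin(th)],[np.sin(th),np.cos(th)]]); t=pc-R@mc
    return th,R,t,P,M,W
E
python3 - <<'E'
from clamp import *
th,R,t,P,M,W=fit()
print("yaw",np.degrees(th),"t",t,"res mm",np.round(((P-t)@R-M)*1e3,1).tolist())
for n,u,v,z in (("bar",586,145,.048),("bar1",595,80,.048),("bar2",577,210,.048),("tail",759,180,.012),("padS face",547,95,.045),("padL face",532,180,.045)):
    print(n,np.round((W(u,v,z)-t)@R*1e3,1))
for n,p in (("rowL",(.140,.040)),("footL place",(.097,.04)),("footS place",(.087,-.04)),("trig rest",(-.0638,0))): print(n,np.round(t+R@p,4))
np.savez("cl.npz",th=th,R=R,t=t)
E
```

```text
yaw 80.54889960633926 t [ 0.4706154  -0.10555329] res mm [[1.4, -0.8], [-0.6, 0.3], [-0.4, 3.0], [-0.4, -2.5]]
bar [-26.    0.5]
bar1 [-23.6 -60.3]
bar2 [-28.4  60.6]
tail [-195.4    0.8]
padS face [ 17.5 -38.5]
padL face [17.  41.3]
rowL [0.4541 0.0391]
footL place [ 0.4471 -0.0033]
footS place [ 0.5244 -0.0263]
trig rest [ 0.4601 -0.1685]
```

```bash
python3 -m inch '[[0,0,-0.04,0],[0,0,-0.04,0],[0,0,0,-8.59],[0,0,0,-8.59],[0,0,0,-8.59],[0,0,0,-8.59],[0,0,0,-8.59],[0,0,0,-8.59],[0,0,0,-8.59],[0,0,0,-8.59],[0,0.05,0,0],[0,0.05,0,0]]'
```

```text
t: 1.45
eef_pos: [0.3882, -0.6037, 0.2883]
tool_rot: [0.0, 0.683, 0.731, -0.001]
contact_force: [1.4, 0.4, 0.1]
gripper_width: 0.999
grasp_force: 0.0
```

```bash
python3 -m inch '[[0.05,0.015,0,0],[0.05,0.015,0,0],[0.05,0.015,0,0],[0.05,0.015,0,0],[0.05,0.015,0,0],[0.05,0.015,0,0],[0.05,0.015,0,0],[0.05,0,0,0],[0.05,0,0,0],[0.05,0,0,0],[0.05,0,0,0],[0.05,0,0,0]]'
cat > go.py <<'E'
import sys
from h import *
# target x y z yaw -> shift in tool axes (now), turn
def rel(x,y,z,yaw):
    o=bot.get_obs(); w,a,b,d=o["tool_rot"]; from scipy.spatial.transform import Rotation as S
    R=S.from_quat([a,b,d,w]).as_matrix(); ph=np.degrees(np.arctan2(R[1,0],R[0,0]))
    print("t",round(float(o["t"]),2),"tcp",np.round(o["eef_pos"],4),"yaw",round(ph,2),"tilt z",np.round(R[:,2],3),"F",np.round(o["contact_force"],1),"w",np.round(o["gripper_width"],3))
    print("tool shift",np.round(R.T@(np.array([x,y,z])-o["eef_pos"]),4),"turn",round((ph-yaw+180)%360-180,2))
if __name__=="__main__": rel(*map(float,sys.argv[1:]))
E
python3 go.py 0.442 0.200 0.027 94.1
```

```text
t: 2.65
eef_pos: [0.447, -0.0096, 0.2882]
tool_rot: [0.0, 0.681, 0.732, 0.0]
contact_force: [1.6, 0.5, 0.0]
gripper_width: 1.0
grasp_force: 0.0
t 2.65 tcp [ 0.447  -0.0096  0.2882] yaw 94.13 tilt z [ 0.001 -0.001 -1.   ] F [1.6 0.5 0. ] w 1.0
tool shift [0.2095 0.01   0.2611] turn 0.03
```

```bash
python3 -m inch '[[0.05,0.01,0.035,0],[0.05,0,0.035,0],[0.05,0,0.035,0],[0.05,0,0.035,0],[0.01,0,0.035,0],[0,0,0.03,0],[0,0,0.03,0],[0,0,0.026,0],[0,0,0,0]]'
python3 - <<'E'
from h import *
o=bot.get_obs();print(np.round(o["eef_pos"],4))
a=cam("top"); b=cam("side")
A=cv2.resize(a["color"][215:275,220:290,::-1],None,fx=5,fy=5,interpolation=cv2.INTER_CUBIC)
B=cv2.resize(b["color"][220:320,280:400,::-1],None,fx=3.5,fy=3.5,interpolation=cv2.INTER_CUBIC)
W=np.zeros((360,800,3),np.uint8);W[:300,:350]=A;W[:350,360:780]=B
cv2.imwrite("pics/g1.png",W)
E
```

```text
t: 3.55
eef_pos: [0.4407, 0.1609, 0.05]
tool_rot: [-0.001, 0.681, 0.732, -0.003]
contact_force: [-1.0, -0.0, 0.4]
gripper_width: 0.996
grasp_force: 0.0
[0.4407 0.1609 0.05  ]
```

View pics/g1.png

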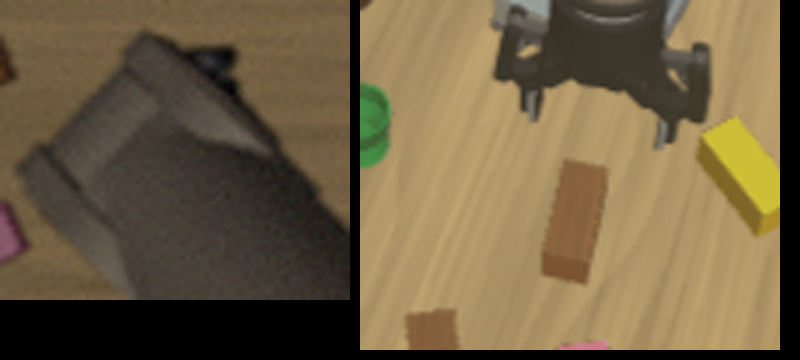

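The hand straddles the foot's line, but the speed limit cut it about 4 cm short along the foot. The foot is at (575,220) in the side crop. I'll move on and descend.

```bash
python3 -m inch '[[0.02,0.002,0,0],[0.019,0.002,0,0],[0,0,0.012,0],[0,0,0.011,0],[0,0,0,0]]'; python3 -m inch '[[0,0,0,0],[0,0,0,0],[0,0,0,0],[0,0,0,0],[0,0,0,0],[0,0,0,0]]' 0 30; python3 go.py 0.442 0.200 0.027 94.1
```

```text
t: 4.15
eef_pos: [0.4434, 0.1994, 0.0285]
tool_rot: [-0.0, 0.681, 0.732, -0.001]
contact_force: [-0.2, -0.3, 0.4]
gripper_width: 1.001
grasp_force: 0.0
t: 4.75
eef_pos: [0.4443, 0.2012, 0.0298]
tool_rot: [0.0, 0.681, 0.732, 0.0]
contact_force: [-0.7, 0.3, 0.4]
gripper_width: 0.002
grasp_force: 0.0
t 4.75 tcp [0.4443 0.2012 0.0298] yaw 94.14 tilt z [ 0.  0. -1.] F [-0.7  0.3  0.4] w 0.002
tool shift [-0.001  -0.0024  0.0028] turn 0.04
```

Run:
```python
from h import *
a=cam("top"); b=cam("side")
A=cv2.resize(a["color"][205:285,210:300,::-1],None,fx=4,fy=4,interpolation=cv2.INTER_CUBIC)
B=cv2.resize(b["color"][200:340,270:400,::-1],None,fx=3.2,fy=3.2,interpolation=cv2.INTER_CUBIC)
W=np.zeros((450,800,3),np.uint8);W[:320,:360]=A;W[:448,370:370+416]=B
cv2.imwrite("pics/g2.png",W)
print(px(b,[.4443,.2012,.03-.014]))
```

```text
[340.66097841 282.31541347]
```

View pics/g2.png

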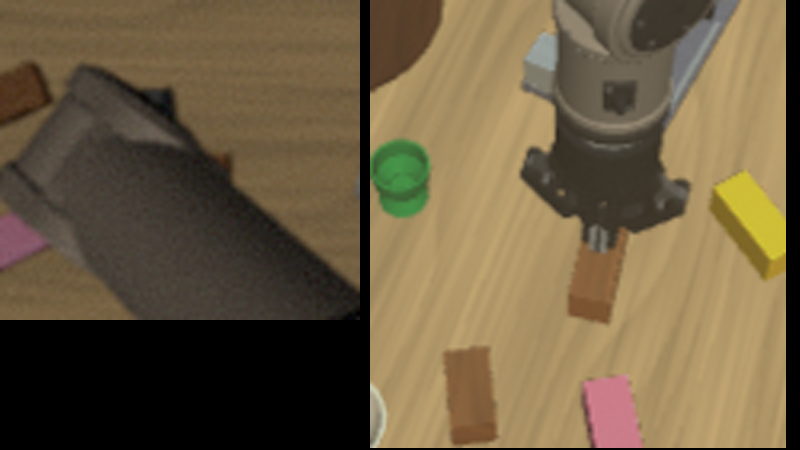

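Run:
```python
from h import *
b=cam("side"); o=bot.get_obs(); print(o["eef_pos"],o["q"],o["gripper_width"],o["contact_force"])
for p in ([.442,.2,.036],[.4443,.2012,.016],[.4443,.2012,.036],[.4443,.2012,.03],[.456,.241,.036],[.423,.238,.036],[.423,.238,0],[.462,.161,.036],[.428,.158,.036]): print(p,np.round(px(b,p),1))
B=cv2.resize(b["color"][245:315,310:370,::-1],None,fx=8,fy=8,interpolation=cv2.INTER_CUBIC)
cv2.imwrite("pics/g3.png",B)
```

```text
[0.44427431 0.20121799 0.02970409] [-0.06732722  0.50369975 -0.59346182  2.10365505  0.45547109  0.66068039
 -0.89762372] 0.0010881308037420949 [-0.06013048  0.13845267 -0.05311878]
[0.442, 0.2, 0.036] [342.  278.3]
[0.4443, 0.2012, 0.016] [340.7 282.3]
[0.4443, 0.2012, 0.036] [341.  278.4]
[0.4443, 0.2012, 0.03] [340.9 279.6]
[0.456, 0.241, 0.036] [331.9 290.4]
[0.423, 0.238, 0.036] [344.9 293.3]
[0.423, 0.238, 0] [344.2 300. ]
[0.462, 0.161, 0.036] [338.9 263.7]
[0.428, 0.158, 0.036] [351.7 266.3]
```

View pics/g3.png

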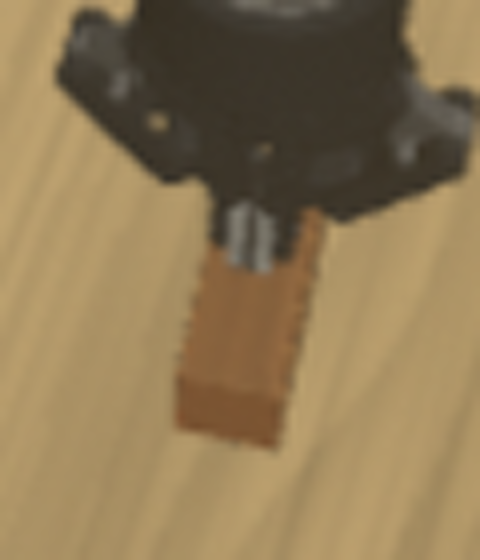

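The fingertips show at about (341,279) in the side image. That matches a point on the foot's top face, not one beside it. I'll lift a little and check numerically where the tips really are.

```bash
python3 -m inch '[[0,0,-0.015,0],[0,0,-0.015,0],[0,0,0,0],[0,0,0,0]]'
python3 - <<'E'
from h import *
b=cam("side"); o=bot.get_obs(); p=o["eef_pos"]; print(np.round(p,4),o["gripper_width"])
hsv=cv2.cvtColor(b["color"],cv2.COLOR_RGB2HSV)
for u in (337,339,340,341,342,343,345): print(u,[tuple(int(q) for q in hsv[v,u][1:]) for v in range(258,284,2)])
for dz in (-.014,-.0,.005): print(dz,np.round(px(b,p+[0,0,dz]),1))
E
```

```text
t: 5.3
eef_pos: [0.445, 0.2014, 0.0607]
tool_rot: [0.001, 0.681, 0.732, 0.001]
contact_force: [-0.1, 0.1, 0.5]
gripper_width: -0.002
grasp_force: 0.0
[0.4445 0.2011 0.0601] -0.004353793765070478
337 [(77, 60), (82, 59), (75, 61), (81, 60), (78, 62), (82, 62), (130, 131), (139, 136), (141, 136), (141, 136), (140, 137), (141, 137), (141, 137)]
339 [(86, 59), (81, 60), (79, 61), (38, 108), (37, 116), (35, 124), (35, 124), (126, 130), (140, 135), (141, 134), (141, 134), (139, 134), (139, 134)]
340 [(81, 60), (77, 60), (79, 61), (35, 115), (37, 110), (40, 109), (41, 105), (129, 128), (141, 132), (140, 131), (141, 132), (139, 134), (142, 135)]
341 [(74, 62), (79, 61), (76, 64), (45, 91), (61, 75), (60, 76), (58, 79), (124, 123), (142, 133), (140, 133), (141, 136), (141, 137), (140, 137)]
342 [(72, 64), (77, 63), (71, 65), (46, 89), (41, 100), (41, 107), (36, 112), (95, 123), (139, 136), (141, 136), (141, 136), (142, 135), (141, 136)]
343 [(69, 67), (78, 62), (78, 62), (46, 88), (36, 121), (37, 118), (36, 113), (91, 126), (142, 135), (142, 135), (140, 135), (141, 134), (140, 133)]
345 [(81, 60), (75, 61), (75, 61), (79, 61), (84, 61), (73, 63), (90, 68), (141, 136), (141, 136), (140, 133), (141, 134), (141, 137), (141, 139)]
-0.014 [341.1 276.3]
-0.0 [341.3 273.4]
0.005 [341.4 272.4]
```

Judging by the image, the real tips sit about 2 cm higher than the pose reading implies. I'll do a gentle touch on the foot's top, which is at a known 36 mm.

```bash
python3 -m inch '[[0,0,0.015,0],[0,0,0.01,0],[0,0,0,0]]'; for i in 1 2 ; do python3 -m inch '[[0,0,0.004,0],[0,0,0,0]]' | egrep 'eef|contact'; done
```

```text
t: 5.65
eef_pos: [0.4425, 0.2003, 0.0324]
tool_rot: [-0.001, 0.681, 0.732, -0.002]
contact_force: [0.1, 0.4, 0.3]
gripper_width: 0.001
grasp_force: 0.0
eef_pos: [0.4439, 0.2012, 0.0301]
contact_force: [-0.5, 0.3, -0.6]
eef_pos: [0.4442, 0.2011, 0.0264]
contact_force: [-0.7, 0.5, 0.6]
```

```bash
for i in 1 2 3; do python3 -m inch '[[0,0,0.003,0],[0,0,0,0]]' | egrep 'eef|contact'; done
```

```text
eef_pos: [0.4442, 0.2011, 0.0235]
contact_force: [-0.2, -0.2, 0.2]
eef_pos: [0.4441, 0.2011, 0.0204]
contact_force: [0.5, -0.3, -0.5]
eef_pos: [0.444, 0.2011, 0.0174]
contact_force: [-0.1, 0.3, 1.0]
```

Run:
```python
from h import *
b=cam("side"); o=bot.get_obs(); p=o["eef_pos"]; print(np.round(p,4))
for dz in (-.014,0,.02,.04): print(dz,np.round(px(b,p+[0,0,dz]),1))
B=cv2.resize(b["color"][175:325,240:440,::-1],None,fx=4,fy=4,interpolation=cv2.INTER_CUBIC)
cv2.imwrite("pics/g4.png",B)
```

```text
[0.4441 0.2011 0.0175]
-0.014 [340.5 284.7]
0 [340.8 282. ]
0.02 [341.1 278.1]
0.04 [341.4 274. ]
```

View pics/g4.png

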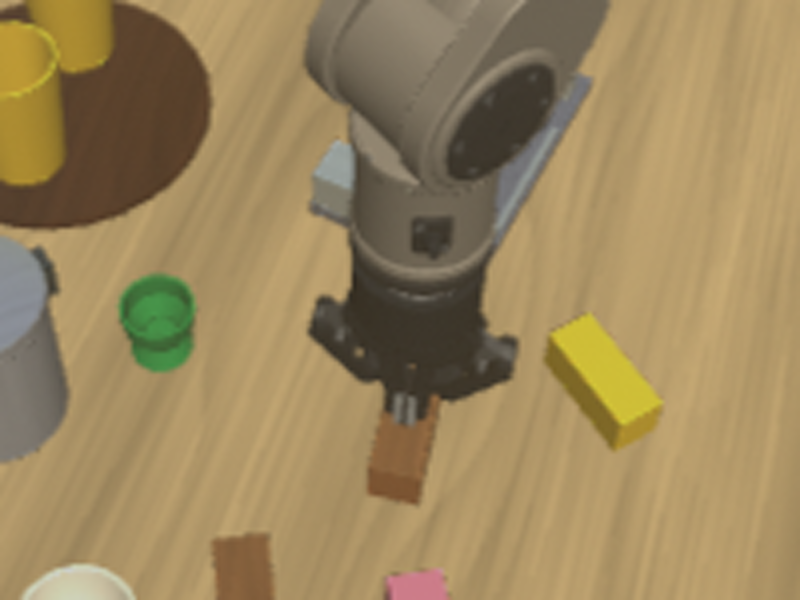

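The tips now show at (340.5,280.5), still slightly above the foot's top. So there is a real height offset of about 35–40 mm. I'll keep descending to contact.

```bash
for i in 1 2 3; do python3 -m inch '[[0,0,0.003,0],[0,0,0,0]]' | egrep 'eef|contact'; done
```

```text
eef_pos: [0.4441, 0.2011, 0.0144]
contact_force: [0.2, 0.7, -0.1]
eef_pos: [0.4446, 0.2013, 0.0128]
contact_force: [-4.2, -2.0, 16.9]
eef_pos: [0.4447, 0.2013, 0.0125]
contact_force: [-13.9, -8.7, 55.8]
```

Contact came at a reported z of about 0.013. So the fingertip height is the reported z plus 23 mm. I'll back off, open, descend properly and grip.

```bash
python3 -m inch '[[0,0,-0.02,0],[0,0,-0.025,0],[0,0,0,0],[0,0,0,0],[0,0,0,0],[0,0,0,0]]' 0.0854 | egrep 'eef|contact|width'; python3 -m inch '[[-0.001,-0.002,0.02,0],[0,0,0.02,0],[0,0,0.015,0],[0,0,0.01,0],[0,0,0.006,0],[0,0,0,0]]' | egrep 'eef|contact|width'
```

```text
eef_pos: [0.4436, 0.2008, 0.0528]
contact_force: [-0.1, -0.4, -0.5]
gripper_width: 0.99
eef_pos: [0.4419, 0.2001, -0.018]
contact_force: [0.5, -0.0, -0.2]
gripper_width: 0.997
```

```bash
python3 -m inch '[[0,0,0,0],[0,0,0,0],[0,0,0,0],[0,0,0,0],[0,0,0,0],[0,0,0,0]]' 0 30;  python3 go.py 0.442 0.200 -0.010 94.1
```

```text
t: 9.1
eef_pos: [0.4429, 0.2002, -0.0167]
tool_rot: [0.0, 0.681, 0.732, 0.0]
contact_force: [-0.1, 0.1, 6.7]
gripper_width: 0.396
grasp_force: 30.4
t 9.1 tcp [ 0.4429  0.2002 -0.0167] yaw 94.14 tilt z [ 0.001  0.    -1.   ] F [-0.1  0.1  6.7] w 0.396
tool shift [-0.0002 -0.0009 -0.0067] turn 0.04
```

Gripped at 34 mm, but the tips are at table level. They must clear the guide strips, so I'll regrip 12 mm higher.

```bash
python3 -m inch '[[0,0,0,0],[0,0,0,0],[0,0,-0.006,0],[0,0,-0.006,0],[0,0,0,0]]' 0.05 | egrep 'eef|contact|width';  python3 -m inch '[[0,0,0,0],[0,0,0,0],[0,0,0,0],[0,0,0,0],[0,0,0,0],[0,0,-0.03,0],[0,0,-0.04,0],[0,0,-0.03,0],[0,0,0,0],[0,0,0,0]]' 0 40;  python3 - <<'E'
from h import *
b=cam("side"); o=bot.get_obs(); p=o["eef_pos"]; print(np.round(p,4))
x0,x1,y0,y1=260,420,170,300
B=cv2.resize(b["color"][y0:y1,x0:x1,::-1],None,fx=4.5,fy=4.5,interpolation=cv2.INTER_CUBIC)
cv2.imwrite("pics/g5.png",B)
for z in (-.012,.024): # predicted foot end (near cam) corners, foot bottom at reported... true z
  print([np.round((px(b,[.4421+dx*1,p[1]+.04,z+p[2]+.017])-[x0,y0])*4.5,0) for dx in (-.017,.017)])
E
```

```text
eef_pos: [0.443, 0.2004, -0.0044]
contact_force: [-0.4, 1.0, 0.2]
gripper_width: 0.584
t: 10.6
eef_pos: [0.4426, 0.1998, 0.0948]
tool_rot: [0.0, 0.681, 0.732, 0.0]
contact_force: [0.5, 0.6, -0.7]
gripper_width: 0.383
grasp_force: 40.5
[0.4419 0.1995 0.094 ]
[array([383., 498.]), array([321., 480.])]
[array([387., 463.]), array([323., 444.])]
```

View pics/g5.png

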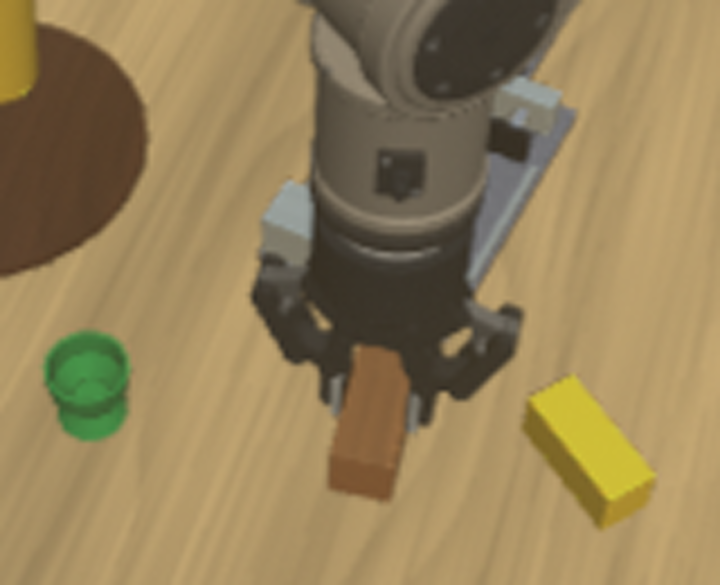

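The long foot is held well: its near end's lower corners are at (328,487) and (390,500), within a few mm of the prediction. I'll turn it to the clamp's yaw and carry it over.

```bash
python3 -m inch '[[0,0,0,6.8],[0,0,0,6.8],[-0.02,0,0,0],[-0.04,0,0,0],[-0.04,0,0,0],[-0.04,0,0,0],[-0.03,0,0,0],[0,0,0,0],[0,0,0,0]]' | egrep 'eef|width'; python3 go.py 0.4475 -0.0053 0.008 80.5
```

```text
eef_pos: [0.4136, 0.0319, 0.0937]
gripper_width: 0.386
t 11.55 tcp [0.4136 0.0319 0.0937] yaw 80.46 tilt z [-0.002  0.    -1.   ] F [ 0.2 -0.3 -0.9] w 0.386
tool shift [-0.0311  0.0398  0.0856] turn -0.04
```

```bash
python3 -m inch '[[-0.015,0.02,0,0],[-0.016,0.02,0,0],[0,0,0.03,0],[0,0,0,0],[0,0,0,0]]' | egrep 'eef|width'; python3 go.py 0.4475 -0.0053 0.008 80.5
```

```text
eef_pos: [0.4478, -0.0031, 0.0642]
gripper_width: 0.384
t 12.05 tcp [ 0.4478 -0.0031  0.0642] yaw 80.7 tilt z [-0.003  0.001 -1.   ] F [ 1.  -0.3 -0.3] w 0.384
tool shift [-0.0022  0.0002  0.0562] turn 0.2
```

```bash
python3 -m inch '[[-0.002,0,0.02,0],[0,0,0.015,0],[0,0,0.01,0],[0,0,0.006,0],[0,0,0,0],[0,0,0,0]]' | egrep 'eef|contact|width'; python3 -m inch '[[0,0,0.003,0],[0,0,0,0]]' | egrep 'eef|contact'; python3 go.py 0.4475 -0.0053 0.008 80.5
```

```text
eef_pos: [0.4489, -0.0064, 0.0142]
contact_force: [0.0, 0.0, -0.6]
gripper_width: 0.39
eef_pos: [0.4486, -0.0068, 0.0108]
contact_force: [0.3, 0.3, -0.5]
t 12.85 tcp [ 0.4486 -0.0068  0.0108] yaw 80.54 tilt z [ 0. -0. -1.] F [ 0.3  0.3 -0.5] w 0.389
tool shift [ 0.0013 -0.0014  0.0028] turn 0.04
```

```bash
python3 -m inch '[[0,-0.001,0.002,0],[0,0,0.001,0],[0,0,0,0]]' | egrep 'eef|contact'; python3 -m inch '[[0,0,0,0],[0,0,0,0],[0,0,0,0],[0,0,-0.02,0],[0,0,-0.03,0],[0,0,-0.04,0]]' 0.052; python3 -m inch '[[0,0,-0.03,0],[0.05,0,0,-8.59],[0.05,0,0,-8.59],[0.05,0,0,-8.59],[0.05,0,0,-7.3],[0.04,0.04,0,0],[0.04,0.02,0,0],[0,0,0,0],[0,0,0,0]]' 0.0854 | egrep eef; python3 go.py 0.501 0.333 0.06 113.6
python3 - <<'E'
from h import *
b=cam("side"); a=cam("top")
cv2.imwrite("pics/s2.png",b["color"][:,:,::-1]); cv2.imwrite("pics/t2.png",a["color"][:,:,::-1])
E
```

```text
eef_pos: [0.4473, -0.0066, 0.0076]
contact_force: [0.1, 0.3, -0.5]
t: 13.75
eef_pos: [0.4461, -0.0065, 0.0976]
tool_rot: [-0.001, 0.763, 0.647, -0.001]
contact_force: [0.3, -0.6, 0.2]
gripper_width: 0.606
grasp_force: 0.0
eef_pos: [0.4555, 0.2827, 0.1275]
t 14.65 tcp [0.4555 0.2827 0.1275] yaw 113.77 tilt z [-0.001  0.    -1.   ] F [ 0.4 -0.   0.3] w 1.0
tool shift [0.0277 0.062  0.0674] turn 0.17
```

```bash
cat > chk.py <<'E'
from h import *
def brown(c,z,roi):
    d=np.load("cl.npz"); hsv=cv2.cvtColor(c["color"],cv2.COLOR_RGB2HSV); m=cv2.inRange(hsv,(5,110,35),(16,255,160))
    k=np.zeros_like(m);x0,x1,y0,y1=roi;k[y0:y1,x0:x1]=m[y0:y1,x0:x1]
    for ct in cv2.findContours(k,0,2)[0]:
        if cv2.contourArea(ct)<60: continue
        r=cv2.minAreaRect(ct); W=np.array([on(c,u,v,z)[:2] for u,v in cv2.boxPoints(r)]); C=(W-d["t"])@d["R"]*1e3
        print(cv2.contourArea(ct),np.round(r[0],1),"clamp mm",np.round(C.mean(0),1),np.round(C).tolist())
E
python3 - <<'E'
from chk import *
brown(cam("top"),.048,(295,420,205,275))
E
```

```text
229.5 [321.  249.2] clamp mm [94.4 40.7] [[133.0, 57.0], [133.0, 26.0], [56.0, 24.0], [56.0, 56.0]]
```

```bash
python3 -m inch '[[0.014,0.03,0,0],[0.014,0.032,0,0],[0,0,0.03,0],[0,0,0.03,0],[0,0,0,0],[0,0,0,0]]' | egrep 'eef|contact'; python3 go.py 0.502 0.333 -0.0045 113.6
```

```text
eef_pos: [0.5019, 0.3307, 0.0679]
contact_force: [1.0, -0.0, 0.6]
t 15.4 tcp [0.5019 0.3307 0.0679] yaw 113.54 tilt z [-0.001 -0.001 -1.   ] F [ 1.  -0.   0.6] w 1.002
tool shift [0.0021 0.0011 0.0724] turn -0.06
```

The long foot sits at clamp (94.4, 40.7) mm, as planned. Now the short foot, with a narrower opening to stay clear of the bowl and the pink block.

```bash
python3 -m inch '[[0.002,0.001,0,0],[0,0,0,0],[0,0,0.02,0],[0,0,0.02,0],[0,0,0.015,0],[0,0,0.01,0],[0,0,0.007,0],[0,0,0,0]]' 0.062 | egrep 'eef|contact|width';  python3 -m inch '[[0,0,0,0],[0,0,0,0],[0,0,0,0],[0,0,0,0],[0,0,0,0],[0,0,0,0]]' 0 40; python3 go.py 0.502 0.333 -0.0045 113.6
```

```text
eef_pos: [0.5016, 0.3341, -0.0048]
contact_force: [-0.8, -0.3, 0.3]
gripper_width: 0.729
t: 16.8
eef_pos: [0.5026, 0.3348, -0.0033]
tool_rot: [0.0, 0.547, 0.837, 0.001]
contact_force: [0.2, -0.5, 5.0]
gripper_width: 0.387
grasp_force: 41.4
t 16.8 tcp [ 0.5026  0.3348 -0.0033] yaw 113.61 tilt z [ 0.001  0.001 -1.   ] F [ 0.2 -0.5  5. ] w 0.387
tool shift [-0.0014 -0.0013  0.0012] turn 0.01
```

```bash
python3 -m inch '[[0,0,-0.03,0],[0,0,-0.035,0],[0,0,-0.035,0],[0,0,0,8.28],[0,0,0,8.28],[0,0,0,8.28],[0,0,0,8.28],[-0.02,0.01,0,0],[-0.04,0.01,0,0],[-0.04,0.01,0,0],[-0.04,0.01,0,0],[-0.04,0.01,0,0]]' | egrep 'eef|width'; python3 -m inch '[[-0.04,0.01,0,0],[-0.04,0.01,0,0],[-0.03,0.005,0,0],[-0.02,0,0,0],[0,0,0,0],[0,0,0,0]]' | egrep 'eef|width';python3 go.py 0.5244 -0.0259 0.008 80.5
```

```text
eef_pos: [0.5212, 0.1467, 0.0956]
gripper_width: 0.384
eef_pos: [0.5246, 0.0163, 0.0957]
gripper_width: 0.383
t 18.6 tcp [0.5246 0.0163 0.0957] yaw 80.46 tilt z [ 0.  0. -1.] F [-0.9  0.5 -0.5] w 0.383
tool shift [-0.0417  0.0068  0.0877] turn -0.04
```

```bash
python3 -m inch '[[-0.021,0.003,0,0],[-0.021,0.004,0,0],[0,0,0.03,0],[0,0,0.02,0],[0,0,0.01,0],[0,0,0.01,0],[0,0,0.006,0],[0,0,0,0],[0,0,0,0]]' | egrep 'eef|contact|width'; python3 go.py 0.5244 -0.0259 0.008 80.5
```

```text
eef_pos: [0.5231, -0.0299, 0.02]
contact_force: [-5.9, -11.8, 8.8]
gripper_width: 0.391
t 19.5 tcp [ 0.5231 -0.0299  0.02  ] yaw 80.44 tilt z [-0.004 -0.006 -1.   ] F [ -5.9 -11.8   8.8] w 0.391
tool shift [0.0042 0.0006 0.012 ] turn -0.06
```

The foot's front touched the stop. I'll back off, then lower.

```bash
python3 -m inch '[[0,0,-0.02,0],[-0.005,0,-0.015,0],[-0.005,0,0,0],[0,0,0,0],[0,0,0,0]]' | egrep 'eef|contact|width'
python3 - <<'E'
from chk import *
b=cam("side"); B=cv2.resize(b["color"][130:260,290:430,::-1],None,fx=4.5,fy=4.5,interpolation=cv2.INTER_CUBIC); cv2.imwrite("pics/p1.png",B)
E
```

```text
eef_pos: [0.5226, -0.0363, 0.0542]
contact_force: [0.6, 0.5, -0.3]
gripper_width: 0.387
```

View pics/p1.png

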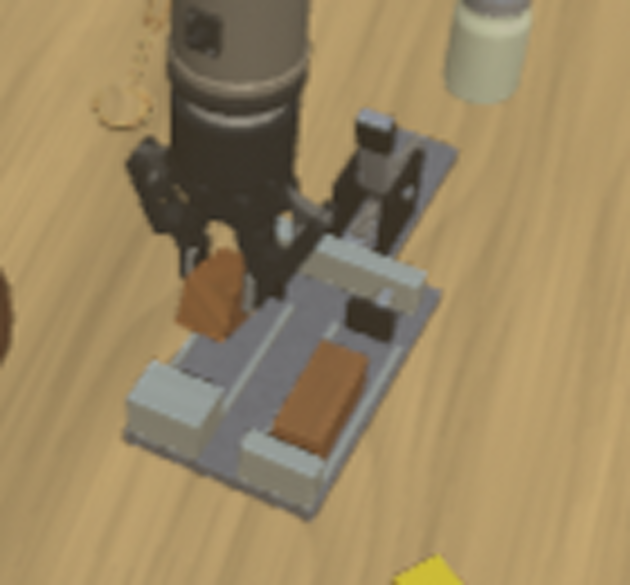

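The short foot now sits at (210,295) with its front pitched up, because it landed on the stop's top edge. Lowering it with room to spare lets the rear edge touch the bed and level it. I'll use a light grip.

```bash
python3 -m inch '[[-0.003,0,0.01,0],[0,0,0.01,0],[0,0,0.006,0],[0,0,0,0]]' - 20 | egrep 'eef|contact|width'; for i in 1 2 3; do python3 -m inch '[[0,0,0.004,0],[0,0,0,0]]' | egrep 'eef|contact'; done
```

```text
eef_pos: [0.5213, -0.0392, 0.0271]
contact_force: [0.3, -0.5, -1.1]
gripper_width: 0.384
eef_pos: [0.5224, -0.0392, 0.0243]
contact_force: [-0.2, 0.4, -0.1]
eef_pos: [0.5224, -0.0393, 0.0204]
contact_force: [0.1, -0.5, -0.1]
eef_pos: [0.5222, -0.0394, 0.0163]
contact_force: [0.1, 1.1, -0.1]
```

```bash
for i in 1 2 3; do python3 -m inch '[[0,0,0.003,0],[0,0,0,0]]' | egrep 'eef|contact'; done
python3 - <<'E'
from chk import *
for n,z in (("side",.048),("top",.048)):
    c=cam(n); d=np.load("cl.npz")
    print(n); brown(c,z,(290,430,130,260) if n=="side" else (295,420,200,275))
E
```

```text
eef_pos: [0.5223, -0.0393, 0.0134]
contact_force: [-0.1, 0.1, 0.1]
eef_pos: [0.5229, -0.039, 0.0117]
contact_force: [-3.3, 0.4, 13.0]
eef_pos: [0.5234, -0.0377, 0.0101]
contact_force: [-7.6, 3.8, 27.4]
side
269.5 [361.2 218.1] clamp mm [102.3  43.7] [[143.0, 26.0], [55.0, 23.0], [62.0, 62.0], [148.0, 64.0]]
194.0 [336. 204.] clamp mm [ 89.2 -43.5] [[133.0, -44.0], [65.0, -79.0], [45.0, -42.0], [114.0, -8.0]]
top
218.5 [321.1 249.2] clamp mm [94.1 40.5] [[132.0, 57.0], [133.0, 25.0], [56.0, 24.0], [56.0, 56.0]]
```

```bash
python3 -m inch '[[0,0,-0.003,0],[0,0,0,0],[0,0,0,0],[0,0,0,0],[0,0,-0.02,0],[0,0,-0.03,0],[0,0,-0.04,0],[0,0,-0.04,0],[-0.05,0,-0.03,0],[-0.05,0,0,0],[0,0,0,0]]' 0.052;  python3 - <<'E'
from chk import *
for n in ("side","top"):
    c=cam(n); cv2.imwrite(f"pics/{n}3.png",c["color"][:,:,::-1])
    print(n); brown(c,.048,(290,430,130,260) if n=="side" else (295,420,200,275))
E
```

```text
t: 22.85
eef_pos: [0.5057, -0.1393, 0.1666]
tool_rot: [0.001, 0.767, 0.642, -0.002]
contact_force: [-0.6, 0.5, -0.2]
gripper_width: 0.608
grasp_force: 0.0
side
269.5 [361.2 218.1] clamp mm [102.3  43.7] [[143.0, 26.0], [55.0, 23.0], [62.0, 62.0], [148.0, 64.0]]
192.5 [337.9 206.1] clamp mm [ 94.  -34.7] [[122.0, -55.0], [56.0, -56.0], [67.0, -14.0], [131.0, -14.0]]
top
231.5 [320.9 249.3] clamp mm [94.6 41. ] [[132.0, 58.0], [133.0, 26.0], [57.0, 24.0], [56.0, 56.0]]
172.0 [327.6 224.1] clamp mm [ 88.6 -38.4] [[118.0, -22.0], [118.0, -54.0], [59.0, -55.0], [59.0, -23.0]]
```

Both feet lie flat in their rows: long at (94.6, 41) and short at (88.6, −38.4) mm. Now I shut the fingers and move ahead of the trigger.

```bash
python3 go.py 0.4665 -0.1302 0.103 80.5; python3 -m inch '[[0,-0.02,0,0],[0,-0.02,0,0],[0,0,0,0],[0,0,0,0],[0,0,0,0],[0,0,0,0]]' 0 60 | egrep 'eef|width'; python3 go.py 0.4665 -0.1302 0.103 80.5
```

```text
t 22.95 tcp [ 0.5065 -0.1326  0.166 ] yaw 80.28 tilt z [-0.001 -0.    -1.   ] F [-0.1  0.8  0.9] w 0.609
tool shift [-0.0044 -0.0398  0.063 ] turn -0.22
eef_pos: [0.4686, -0.1239, 0.1664]
gripper_width: 0.0
t 23.55 tcp [ 0.4686 -0.1239  0.1664] yaw 80.54 tilt z [ 0.001  0.    -1.   ] F [-1.3 -0.5  0.6] w 0.0
tool shift [-0.0066 -0.0011  0.0634] turn 0.04
```

```bash
python3 -m inch '[[0,-0.001,0.03,0],[0,0,0.033,0],[-0.01,0,0,0],[-0.01,0,0,0],[0,0,0,0]]' | egrep 'eef|contact'; for i in 1 2 3; do python3 -m inch '[[-0.005,0,0,0],[0,0,0,0]]' | egrep 'eef|contact'; done
```

```text
eef_pos: [0.4642, -0.1462, 0.1047]
contact_force: [0.1, 0.1, -0.6]
eef_pos: [0.4638, -0.1492, 0.1047]
contact_force: [0.8, 1.0, 2.0]
eef_pos: [0.4625, -0.1538, 0.104]
contact_force: [0.5, 2.7, 2.3]
eef_pos: [0.4616, -0.1582, 0.1038]
contact_force: [1.1, 4.9, 3.8]
```

```bash
cat > jaw.py <<'E'
from h import *
d=np.load("cl.npz"); t,R=d["t"],d["R"]
def jaw():
    # bar's rear/front edges: sample lines along clamp x at z=.048, at several y, brightness (bar light vs bed dark)
    out=[]
    c=cam("top"); g=cv2.cvtColor(c["color"],cv2.COLOR_RGB2HSV)
    xs=np.arange(-.045,.075,.001)
    for y in (-.058,-.05,-.03,-.022,.022,.03,.05,.058):
        P=[px(c,[*(t+R@[x,y]),.048]) for x in xs]
        v=cv2.remap(g[:,:,2].astype(np.float32),np.float32([p[0] for p in P])[None],np.float32([p[1] for p in P])[None],cv2.INTER_LINEAR)[0]
        k=np.convolve(v,np.ones(18)/18,"valid"); k2=k-0.5*(np.r_[np.full(9,k[0]),k[:-9]]+np.r_[k[9:],np.full(9,k[-1])])
        out.append(round((xs[int(np.argmax(k))]+.0085+.040)*1e3))
    print("jaw mm per line",out,"median",np.median(out))
jaw()
E
python3 jaw.py; python3 -m inch '[[-0.008,0,0,0],[-0.008,0,0,0],[-0.008,0,0,0],[0,0,0,0]]' | egrep '^t|eef|contact'; python3 jaw.py
```

```text
jaw mm per line [17, 17, 17, 17, 17, 17, 17, 17] median 17.0
t: 25.1
eef_pos: [0.4572, -0.1826, 0.1035]
tool_rot: [0.0, 0.763, 0.646, 0.0]
contact_force: [0.2, 3.9, 3.5]
jaw mm per line [31, 30, 31, 30, 31, 30, 31, 31] median 31.0
```

```bash
for i in 1 2 3; do python3 -m inch '[[-0.004,0,0,0],[0,0,0,0]]' | egrep 'eef|contact'; done; python3 jaw.py
```

```text
eef_pos: [0.4566, -0.1856, 0.1034]
contact_force: [1.6, 4.9, 3.2]
eef_pos: [0.4559, -0.1892, 0.103]
contact_force: [3.1, 4.6, 1.0]
eef_pos: [0.4551, -0.1929, 0.1028]
contact_force: [3.8, 5.8, -1.4]
jaw mm per line [36, 36, 37, 36, 37, 37, 36, 37] median 36.5
```

```bash
python3 -m inch '[[0.02,0,0,0],[0.02,0,0,0],[0.012,0,0,0],[0,0,0,0],[0,0,0,0]]' | egrep 'eef|contact'; python3 jaw.py; python3 -m inch '[[-0.012,0,0,0],[-0.008,0,0,0],[-0.008,0,0,0],[-0.008,0,0,0],[-0.008,0,0,0],[-0.006,0,0,0],[0,0,0,0]]' | egrep 'eef|contact';  python3 jaw.py
```

```text
eef_pos: [0.4631, -0.1439, 0.1032]
contact_force: [-0.7, 0.1, 0.5]
jaw mm per line [36, 36, 36, 36, 37, 36, 36, 37] median 36.0
eef_pos: [0.4554, -0.1928, 0.1031]
contact_force: [2.2, 5.7, -0.7]
jaw mm per line [56, 54, 54, 54, 55, 54, 54, 55] median 54.0
```

```bash
python3 -m inch '[[0.02,0,0,0],[0.02,0,0,0],[0.009,0,0,0],[0,0,0,0],[0,0,0,0]]' | egrep '^t|eef|contact'; python3 jaw.py; python3 -m inch '[[-0.012,0,0,0],[-0.008,0,0,0],[-0.006,0,0,0],[-0.006,0,0,0],[0,0,0,0]]' | egrep 'eef|contact';  python3 jaw.py;  python3 -m inch '[[-0.005,0,0,0],[0,0,0,0]]' | egrep 'eef|contact';  python3 jaw.py; python3 -c "
from chk import *
brown(cam('top'),.048,(295,420,200,275))"
```

```text
t: 27.6
eef_pos: [0.4631, -0.1454, 0.1034]
tool_rot: [0.0, 0.764, 0.646, -0.0]
contact_force: [-0.3, -0.9, -0.1]
jaw mm per line [58, 54, 54, 54, 54, 54, 54, 55] median 54.0
eef_pos: [0.4588, -0.1755, 0.104]
contact_force: [-0.7, 8.4, 5.4]
jaw mm per line [63, 62, 62, 62, 63, 63, 62, 62] median 62.0
eef_pos: [0.4581, -0.1794, 0.104]
contact_force: [0.3, 9.0, 6.8]
jaw mm per line [64, 63, 63, 64, 64, 64, 65, 65] median 64.0
244.0 [319.7 248.7] clamp mm [98.6 39.9] [[139.0, 56.0], [139.0, 24.0], [58.0, 24.0], [58.0, 56.0]]
184.0 [327.7 224.1] clamp mm [ 88.4 -38.3] [[119.0, -22.0], [119.0, -55.0], [57.0, -54.0], [58.0, -22.0]]
```

```bash
python3 -m inch '[[-0.004,0,0,0],[-0.003,0,0,0],[0,0,0,0],[0,0,0,0]]' | egrep 'eef|contact';  python3 jaw.py
python3 - <<'E'
from chk import *
c=cam('top'); brown(c,.048,(295,420,200,275)); b=cam('side')
A=cv2.resize(c["color"][205:280,290:420,::-1],None,fx=5,fy=5,interpolation=cv2.INTER_CUBIC)
B=b["color"][140:250,290:430,::-1]; B=cv2.resize(B,None,fx=2,fy=2,interpolation=cv2.INTER_CUBIC)
W=np.zeros((600,650,3),np.uint8);W[:375]=A;W[377:597,:280]=B
cv2.imwrite("pics/f.png",np.clip(W*1.4,0,255).astype(np.uint8))
E
```

```text
eef_pos: [0.457, -0.1853, 0.1038]
contact_force: [1.8, 10.7, 4.8]
jaw mm per line [66, 66, 67, 67, 68, 67, 67, 68] median 67.0
242.0 [319.5 248.8] clamp mm [98.9 40.2] [[139.0, 56.0], [139.0, 24.0], [58.0, 25.0], [59.0, 56.0]]
180.5 [327.6 224. ] clamp mm [ 88.7 -38.6] [[119.0, -23.0], [119.0, -55.0], [58.0, -54.0], [58.0, -22.0]]
```

View pics/f.png

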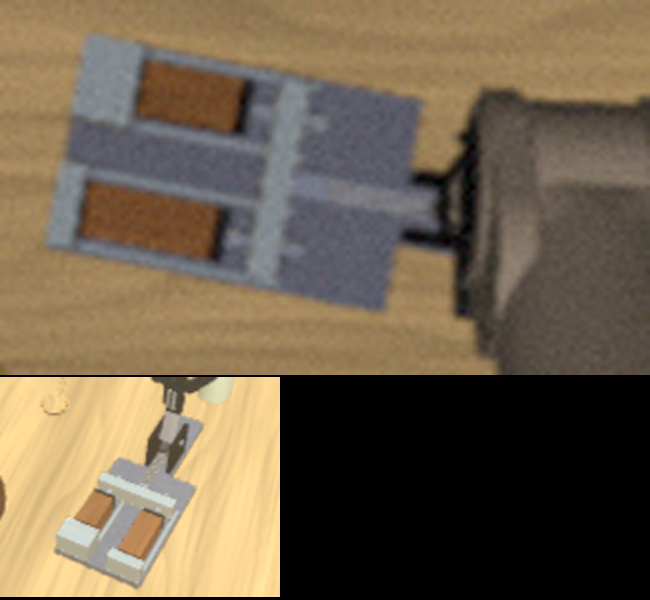

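The picture shows both feet against their stops at (110,95) and (80,210), and both pads about 8–9 mm in (gaps about 14–15 mm). A last small push should bring them to about 10 mm.

```bash
python3 -m inch '[[-0.003,0,0,0],[0,0,0,0],[0,0,0,0],[0,0,0,0]]' | egrep '^t|eef|contact';  python3 jaw.py
```

```text
t: 29.45
eef_pos: [0.4566, -0.1877, 0.1036]
tool_rot: [-0.001, 0.763, 0.647, 0.002]
contact_force: [1.0, 11.9, 3.1]
jaw mm per line [68, 68, 69, 68, 68, 68, 69, 69] median 68.0
```

```bash
python3 -c "
from station import bot
print(bot.hand_in())"
```

```text
the job is handed in; nothing more can be done
None
```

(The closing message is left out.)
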